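Swap the sight cell of a token sensor

TASK

Change the sight cell of the token sensor: pull the old cell out of the sensor block and stand it upright in the empty bay of the coin box, then fit the spare cell from the parts tray in its place, with its clear glass faces towards the lamp and receiver posts so that the light passes through, and press it fully home against the spring catch until its collar lies flush on the block. Take the cells by their steel sides and keep the fingers off the glass, and leave the relay base, the two diffusers and the bezel bracket where they are.

Things in the scene. Friction and masses are not known exactly. Their poses are not given: they have to be found in the camera images.
- sensor: token sensor, screwed down: aluminium block 120 (x) x 116 (y) x 24 mm high, origin under its centre. Its light path runs along its x axis, 48 mm over the bench, from a lamp in one black post to a receiver in the other: the two posts stand at x = -40 and +40 mm, and half way between them is the square recess that takes a cell
- post_a (a point): centre of the top of the black post at the sensor's x = -40 mm; the post is 24 (x) x 34 (y) mm and reaches 70 mm over the bench. Its lens ring stands out to x = -26 mm
- post_b (a point): the same for the other post, at x = +40 mm; its lens ring stands out to x = +26 mm, so that 52 mm are clear between the two
- pin_header (a point): centre of the top of a white pin header on the sensor block, 46 (x) x 12 (y) mm, at the sensor's y = 46 to 58 mm, 44 mm over the bench; it limits the room for a finger on that side of a cell
- recess (a point): centre of the mouth of the recess, level with the block's top face, 24 mm over the bench, axes as the sensor's. The recess is 35 x 35 mm and 12.5 mm deep and a cell's foot 32 x 32 mm, so that a cell goes in at any quarter turn, right or wrong
- catch (a joint): steel spring ball in the recess's +y wall, 6 mm below the mouth. 0 = standing 4.5 mm into the recess, 0.0045 = level with the wall; 0.0015 with a cell home. It pushes a foot with about 4 N against the -y wall (1.5 mm off centre). A cell let go in the mouth hangs on the ball about 5 mm short of home, until it is pressed past it; pressing in takes about 6 to 9 N, pulling out about 5 N
- new_cell: the spare sight cell, upright in the parts tray at any yaw; 110 to 180 g, 65 mm high. Origin: centre of its underside, z up. Black foot 32 x 32 x 12 mm, its lowest 4 mm tapering in to 26 mm; black collar 40 x 40 mm (z = 12 to 15 mm) that comes to lie on the block's top; above it a square tube, open on top: two steel plates (point new_cell_plate) and two glass panes (new_cell_glass)
- new_cell_plate (a point): centre of the outer face of the steel plate on the cell's +y side (y = 18 mm, z = 40 mm), axes as the cell's; the other plate is at y = -18 mm. Plates 34 mm wide in x, z = 15 to 65 mm, 3 mm thick; the cell is 36 mm wide over them and is gripped there
- new_cell_glass: the two clear panes of new_cell, facing its +x and -x, outer faces at x = +-18 mm, z = 15 to 57 mm; same origin and axes as new_cell. Home, the cell's x axis lies along the sensor's x axis, either way round, and its origin 12 mm below the recess mouth
- old_cell: the sight cell that sits in the sensor block at the start, home and with its glass across the light path, its foot against the recess's -y wall; built as new_cell, origin and axes the same
- old_cell_glass: the two clear panes of old_cell, built as new_cell_glass; same origin and axes as old_cell
- coin_box: open grey metal coin box with a spring latch on its -x face, fixed to the bench, 115 (x) x 170 (y) x 68 mm high, walls and floor 3 mm thick, origin under its centre. A steel divider across it at y = 29 mm, 53 mm high, parts a bay with brass tokens (+y) from the larger empty bay (y = -82 to 28 mm, x = -54.5 to 54.5 mm)
- coin_bay (a point): centre of the floor of the empty bay, at the coin box's y = -27 mm, 3 mm over the bench, axes as the coin box's; the bay is 109 (x) x 110 (y) mm and 65 mm deep
- tray: shallow steel parts tray, fixed, 190 (x) x 184 (y) mm, rim 12 mm and floor 3 mm over the bench, origin under its centre. The spare cell, the relay base and the two diffusers stand on its floor near its four corners, about 90 mm apart, in any order
- relay_base: tan bakelite relay base in the tray, 52 (x) x 42 (y) x 26 mm high, with its metal relay can, 34 (x) x 29 (y) mm, plugged in: 72 mm high in all. Origin under its centre. Leave it alone
- diffuser_a: round green glass light diffuser in the tray, 46 mm across, 25 mm high, origin under its centre. Leave it alone
- diffuser_b: the other diffuser, the same
- bezel_bracket: steel L-shaped bezel bracket lying on the bench beside the sensor's -y side, 70 (x) x 26 (y) x 28 mm high, origin under the centre of its foot. Leave it alone
Mind the look-alikes: they are no part of the job. Leave any green or red look-alike of the old_cell alone.

How it is judged:
On the way, in this order (a step that is already met when the one before it is completed fails the run):
1. the old cell stands upright on the floor of the coin box's empty bay (x of old_cell in the frame of coin_bay between -0.05 and 0.05 m and y of old_cell in the frame of coin_bay between -0.05 and 0.05 m and z of old_cell in the frame of coin_bay below 0.004 m and angle between old_cell's own z axis and vertical below 0.15 rad), for 0.2 s.
2. the spare cell is pressed home in the recess, its glass faces across the light path (horizontal distance between new_cell and recess below 0.004 m and z of new_cell in the frame of recess below -0.0102 m and angle between the x axis of new_cell and the x axis of sensor, either way round below 0.13 rad and angle between new_cell's own z axis and vertical below 0.06 rad), for 0.2 s.
At the end, for the whole second after the job is handed in: The spare cell is in the recess within 4 mm of centre, collar within 1.8 mm of the block, tilt under 0.06 rad, glass square to the light path within 0.13 rad either way round; the old cell stands (tilt under 0.15 rad) on the floor of the empty bay; both released and at rest (all of step 1 and all of step 2 and linear speed of each of new_cell, old_cell below 0.02 m/s); the robot touches nothing.
It fails at once if the fingers press on the glass of a cell (contact force between the fingers and new_cell_glass above 1 N or contact force between the fingers and old_cell_glass above 1 N).
It fails at once if the relay base, a diffuser or the bezel bracket is moved by more than 15 mm (distance of any of relay_base, diffuser_a, diffuser_b, bezel_bracket from where it was at the start of the episode above 0.015 m).
It also fails if it takes over 58 s, if anything falls off the work surface, if the arm or the gripper's body presses on something with over 40 N, if the wrist force passes 120 N, or if a joint passes its speed limit or range.

ROBOT

A 7-joint arm with a two-finger parallel gripper is mounted at the origin on the work surface. World frame = base frame: x ahead of the robot, y to its left, z up, the work surface at z = 0. Lengths are in m, angles in rad, forces in N, time in s.
With the tool pointing down it reaches from about 0.425 to 0.825 m from the base axis. Payload 3.6 kg.
Tool frame: the origin (TCP) lies where the fingers leave the gripper's body, on its centre line; the fingertips stand 73 mm ahead of it and the grasp point (between the pads) lies 54 mm ahead of it; z points along the fingers, y is the line along which they close (so a half turn about z gives the same grasp; the last joint's range is limited). The gripper opens to 85 mm and grips with 20 to 120 N. Pads are 22 mm wide; open, the fingers measure 114 mm over their backs; the gripper's body (76 mm by 85 mm) begins 54 mm behind the grasp point. The pads swing forward as they close: fully open they stand 13 mm farther back than shut.
Start: joints at [1.188, 0.615, -0.013, 1.423, 0.008, 1.103, -0.04], TCP at [0.227, -0.609, 0.304] pointing down, gripper open.
Joint ranges: [-3.12, 3.12], [-0.3, 2.06], [-1.34, 1.32], [0.26, 2.42], [-1.36, 4.5], [0.01, 1.98], [-2.84, 2.84]. Speed limits (rad/s): [2.79, 2.79, 3.14, 3.14, 3.14, 3.14, 3.14].

INTERFACE

Orientations are given as a unit quaternion [x, y, z, w].
In Python, from station import arm, snapshot, camera_info, ticket gives the robot as it stands. Calls block until the motion is done:
- arm.movep(position, orientation): joint-space move of the TCP to a pose.
- arm.line_to(position, velocity=0.15, ori=None): straight line of the TCP; ori=None keeps the orientation; velocity is the mean speed in m/s.
- arm.move_j(angles): joint-space move.
- arm.move_gripper(opening, effort=None): opening from 0.0 (shut) to 1.0 (fully open); effort is the grip in N (None keeps the last); returns when the fingers have stopped.
- arm.pause(seconds).
- arm.ik(position, orientation): joint angles nearest the present ones, or None.
- snapshot(name): name is "side" or "top"; returns the picture (480x640x3 uint8, blue, green, red); there is no depth.
- camera_info(name): a dict with "fx", "fy", "cx", "cy" (pixels), "R" (3x3) and "t" (3): a world point X has camera coordinates R X + t. Camera axes: x right, y down, z forward; pixel columns grow to the right and rows downward; lengths in m; the calibration is good to about 2 mm. A picture is of the moment at which its call begins. camera_info takes no time and is no camera call.
A pose or a line that the arm cannot do raises arm.MotionError and nothing moves.
- ticket.finish_job(): hands the job in; it is judged then, once.
Readings, each from a call of its own:
- arm.read_time(): time.
- arm.read_joint_positions(): joint angles.
- arm.read_dq(): joint speeds.
- arm.read_effort(): joint torques, N m.
- arm.read_tool_pos(): TCP position.
- arm.read_eef_rot(): TCP orientation.
- arm.read_ft_force(): force on the tool from outside, world axes, zero at the start.
- arm.read_wrist_torque(): the same for the moment, N m.
- arm.read_opening(): opening from 0.0 (shut) to 1.0 (fully open).
- arm.read_finger_force(): force on a finger pad.
Only numpy, scipy, OpenCV 4.12 (cv2) and the standard library are available. Lean on these libraries where they do the work, as an engineer would, in place of code of your own. Each camera call takes 0.05 s, during which the arm holds its last target. There are 200 camera calls.

## Working session

There is one attempt and no reset: what is moved stays moved. The work goes in short steps, each a Python script; the robot and the scene stay as the last script left them, time stands still between calls to the robot, and variables do not carry over. Pictures are saved under pics/ and viewed, at most 10 in all, crops included, and the job is handed in when it is done.

```bash
ls; mkdir -p pics; python3 - <<'E'
from station import arm, snapshot, camera_info
import cv2
for n in("top","side"):
    cv2.imwrite(f"pics/{n}0.png",snapshot(n)); c=camera_info(n); print(n,c)
print(arm.read_time(),arm.read_eef_rot(),arm.read_tool_pos())
E
```

```text
pics
top {'fx': 443.3857457159082, 'fy': 443.3857457159082, 'cx': 314.78161253860804, 'cy': 240.0372022362616, 'R': array([[-0.00665249, -0.99925862, -0.03792042],
       [-0.99773441,  0.00917153, -0.06664787],
       [ 0.06694624,  0.03739113, -0.99705572]]), 't': array([-0.00334869,  0.48423049,  0.88671872])}
side {'fx': 440.9750746547823, 'fy': 440.9750746547823, 'cx': 315.9217006860245, 'cy': 237.95524246979696, 'R': array([[-0.81365956, -0.58098233,  0.02043645],
       [-0.39763187,  0.53054652, -0.74860489],
       [ 0.42408373, -0.61723571, -0.66270134]]), 't': array([0.40786201, 0.26887306, 0.67334993])}
0.1 [ 9.84123295e-01  1.77482371e-01 -2.21096937e-04 -1.13964016e-03] [ 0.22687023 -0.60856453  0.30285047]
```

View pics/top0.png

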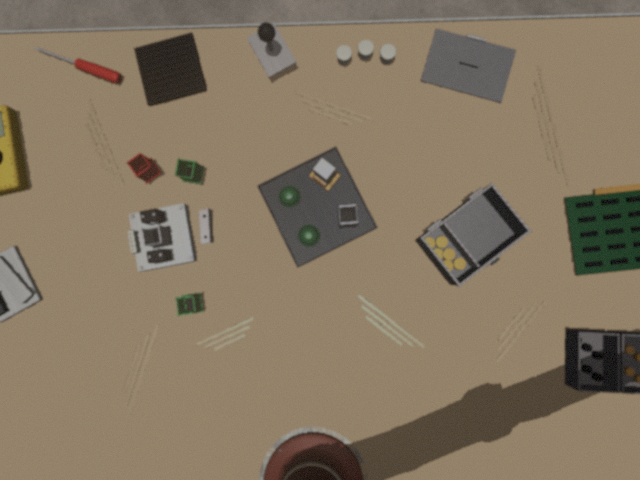

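View pics/side0.png

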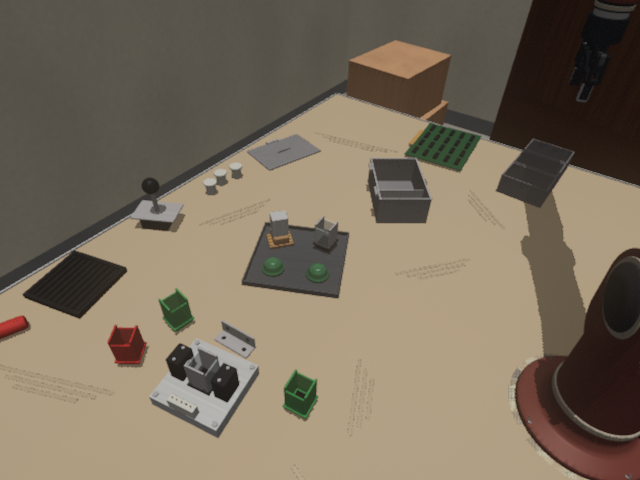

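The top view shows the sensor block at about (161,237) with the old cell between its posts at (152,237). The tray is at (317,207), with the spare cell at (348,214), the relay base at (324,170) and the diffusers at (289,196) and (308,235). The coin box is at (472,234), its token bay at the lower left.

Things that could be taken for the old cell: red (143,167), green (188,171), green (189,304), and the grey one in the block (152,237). I choose the grey one in the block. The only grey cell in the tray is the spare at (348,214). Next, a close crop to check both.

```bash
python3 - <<'E'
import cv2,numpy as np
t=cv2.imread("pics/top0.png");s=cv2.imread("pics/side0.png")
def c(im,x,y,w,h,k):return cv2.resize(im[y:y+h,x:x+w],None,fx=k,fy=k,interpolation=cv2.INTER_CUBIC)
# each tile 400x300 
a=c(t,120,195,100,75,4);b=c(t,300,150,80,60,5);d=c(t,405,180,133,100,3)[:300,:399];d=cv2.resize(d,(400,300))
e=c(s,150,330,133,100,3);e=cv2.resize(e[:300],(400,300))
o=np.vstack([np.hstack([a,b]),np.hstack([d,e])])
cv2.imwrite("pics/c1.png",np.clip(o*1.6,0,255).astype('uint8'))
E
```

```text
(no output)
```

View pics/c1.png

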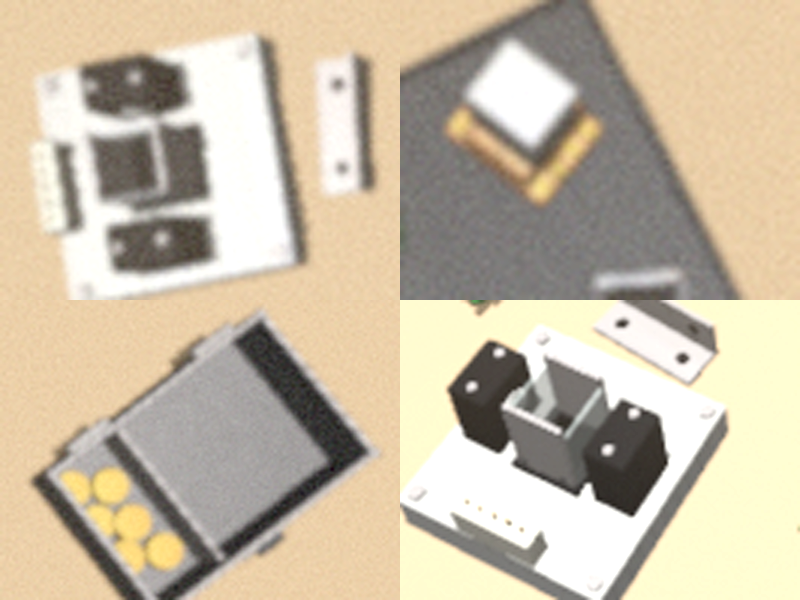

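The crop confirms the choice. The block holds a grey cell with its light plates on the ±y sides and its glass towards the posts; the header is on the image left, which is world +y. The box's token bay is at the lower left. Next I'll enlarge the spare cell and overlay a first fit.

```bash
cat > h.py <<'E'
import cv2,numpy as np
from scipy.optimize import least_squares
from station import camera_info
C={n:camera_info(n) for n in("top","side")}
def proj(n,P):
    c=C[n];q=np.atleast_2d(P)@c["R"].T+c["t"]
    return q[:,:2]/q[:,2:]*[c["fx"],c["fy"]]+[c["cx"],c["cy"]]
def tf(p,L):
    c,s=np.cos(p[2]),np.sin(p[2]);L=np.atleast_2d(L).astype(float)
    return np.c_[p[0]+c*L[:,0]-s*L[:,1],p[1]+s*L[:,0]+c*L[:,1],L[:,2]]
def fit(p0,obs):  # obs: list of (view, local xyz, pixel)
    f=lambda p:np.concatenate([proj(n,tf(p,l))[0]-u for n,l,u in obs])
    r=least_squares(f,p0,loss="soft_l1");return r.x,np.round(r.fun.reshape(-1,2),1)
def back(n,u,z):
    c=C[n];d=c["R"].T@[(u[0]-c["cx"])/c["fx"],(u[1]-c["cy"])/c["fy"],1];o=-c["R"].T@c["t"]
    return o+d*(z-o[2])/d[2]
def rect(w,h,z):return [[-w/2,-h/2,z],[w/2,-h/2,z],[w/2,h/2,z],[-w/2,h/2,z]]
def crop(im,n,x,y,w,h,k,polys=()):
    o=cv2.resize(im[y:y+h,x:x+w],None,fx=k,fy=k,interpolation=cv2.INTER_CUBIC);o=np.clip(o*1.6,0,255).astype('uint8')
    for p,L,col in polys:
        q=((proj(n,tf(p,L))-[x,y]+.5)*k*8).astype(int)
        cv2.polylines(o,[q],True,col,1,cv2.LINE_AA,3)
    return o
E
python3 - <<'E'
from h import *
B=.12/2;b=.116/2
sen,r=fit([.5,.35,0],[("top",[B,b,.024],(129.5,213.7)),("top",[B,-b,.024],(185.5,204)),("top",[-B,-b,.024],(194,261.5)),("top",[-B,b,.024],(137.5,269.5)),
 ("side",[B,-b,.024],(196.7,338.3)),("side",[-B,-b,.024],(258.3,368.3)),("side",[B,b,.024],(150.7,396.7))])
print(sen,r.tolist())
print(back("top",(492,183.5),.068),back("top",(531.5,231),.068),back("top",(417.7,240),.068))
c0=back("top",(472,234),.068)
X=.0575;Y=.085
print("cell",back("top",(348,214),.068))
box,r=fit([c0[0],c0[1],-.9],[("top",[X,-Y,.068],(492,183.5)),("top",[-X,-Y,.068],(529,231)),("top",[X,Y,.068],(417.7,240)),("top",[-X,Y,.068],(457,284))])
print(box,r.tolist())
t=cv2.imread("pics/top0.png");s=cv2.imread("pics/side0.png")
G=(0,255,0);R=(0,0,255)
ps=[(sen,rect(.12,.116,.024),G),(sen,rect(.036,.036,.077),R)];pb=[(box,rect(.115,.17,.068),G)]
o=np.vstack([np.hstack([crop(t,"top",120,195,80,60,5,ps),crop(t,"top",331,199,40,30,10)]),
 np.hstack([crop(t,"top",405,180,133,100,3,pb)[:,:399],crop(s,"side",300,210,50,37,8)[:300,:400]][:1]+[cv2.resize(crop(s,"side",300,210,50,38,8),(401,300))])])
cv2.imwrite("pics/c2.png",o)
E
```

```text
[0.49119559 0.30727424 0.16335058] [[-0.2, 0.3], [-1.1, 0.2], [-0.9, 0.4], [0.0, 2.1], [0.3, -0.6], [0.4, -1.9], [-2.4, -1.2]]
[ 0.5855974  -0.34786793  0.068     ] [ 0.49402782 -0.4183161   0.068     ] [ 0.47897404 -0.20501618  0.068     ]
cell [ 0.53024074 -0.07331642  0.068     ]
[ 0.48926431 -0.31091518  0.63570156] [[-1.4, -0.2], [-0.1, 0.3], [1.7, -3.2], [0.1, 1.5]]
```

View pics/c2.png

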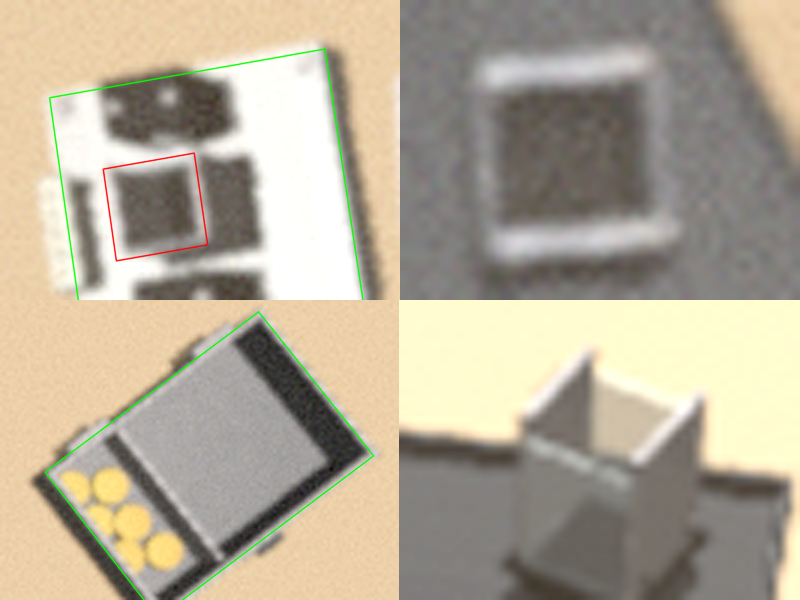

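The spare cell has its bright, taller steel plates at the top and bottom of the top view (plate corners at crop (480,58), (653,50), (680,236) and (490,255)), so its cell-y axis runs roughly along world x. The sensor and box outlines sit on their edges. I'll fit the spare cell and go above the old one.

```bash
cat >> h.py <<'E'
from scipy.spatial.transform import Rotation as Ro
from station import arm,snapshot
def quat(yaw): # tool down, tool y along the y axis of a body with this yaw
    c,s=np.cos(yaw),np.sin(yaw);return Ro.from_matrix(np.array([[-c,-s,0],[-s,c,0],[0,0,-1]]).T.T).as_quat()
def best(p,yaw):
    o=[(abs(j[6]),y) for y in(yaw,yaw+np.pi) for j in[arm.ik(list(p),quat(y).tolist())] if j is not None]
    return min(o)[1]
SEN=np.array([0.4912,0.3073,0.1634]);BOX=np.array([0.4893,-0.3109,0.6357])
E
python3 - <<'E'
from h import *
k=lambda x,y:(331+x/10-.5,199+y/10-.5)
h,w,z=.018,.017,.068
for a in(-1.5,):
  new,r=fit([.53,-.073,a],[("top",[-w,h,z],k(480,58)),("top",[w,h,z],k(653,50)),("top",[w,-h,z],k(680,236)),("top",[-w,-h,z],k(490,255))]); print(new,r.tolist())
q=quat(.3);print(np.round(Ro.from_quat(q).as_matrix(),2).tolist(), np.linalg.det(Ro.from_quat(q).as_matrix()))
g=tf(SEN,[0,-.0015,0])[0];P=[g[0],g[1],.21]
y=best(P,SEN[2]);print(y,arm.ik(P,quat(y).tolist()))
arm.move_gripper(.62,60);arm.movep(P,quat(y).tolist())
print(arm.read_time(),arm.read_opening(),arm.read_tool_pos(),arm.read_ft_force())
t,s=snapshot("top"),snapshot("side");cv2.imwrite("pics/t1.png",t);cv2.imwrite("pics/s1.png",s)
G=(0,255,0)
new=np.array(new)
o=np.hstack([crop(s,"side",140,280,130,190,3,[(SEN,rect(.12,.116,.024),G),(SEN,rect(.036,.036,.077)-np.array([0,.0015,0]),(0,0,255))]),cv2.resize(crop(s,"side",300,210,50,38,8,[(new,rect(.034,.036,.068),G)]),(400,304)) if 0 else np.vstack([crop(s,"side",300,210,50,38,8,[(new,rect(.034,.036,.068),G)]),np.zeros((266,400,3),'uint8')])])
cv2.imwrite("pics/c3.png",o);print(o.shape)
E
```

```text
[ 0.53038164 -0.14983701 -1.49993232] [[-0.2, 0.6], [0.3, -0.1], [-0.7, -0.0], [0.5, -0.5]]
[[-0.96, -0.3, 0.0], [-0.3, 0.96, 0.0], [-0.0, 0.0, -1.0]] 1.0000000000000002
0.1634 [ 0.01048588  0.86092797 -1.09840104  1.72676414  0.85259169  1.11279298
  0.37041107]
3.8667 0.6176368210296088 [0.49206255 0.30500441 0.20986775] [ 0.79833968 -0.15733588 -0.45987027]
(570, 790, 3)
```

View pics/c3.png

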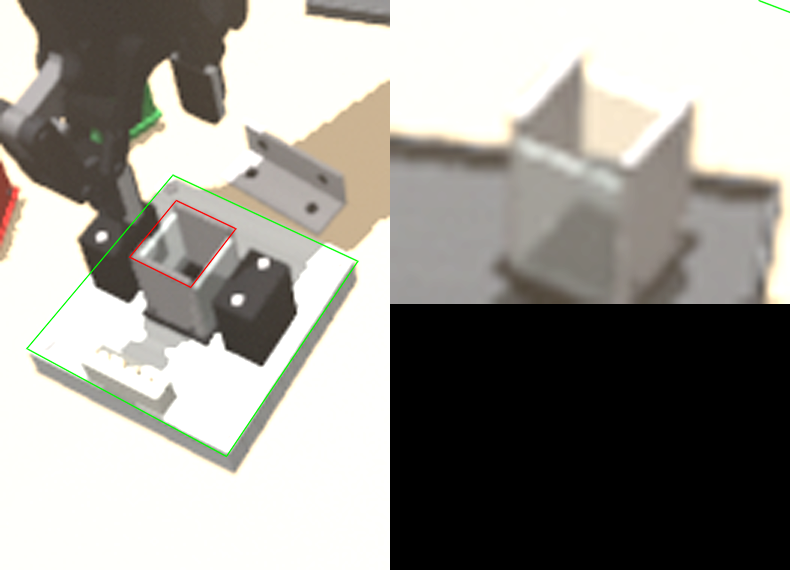

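The gripper hovers over the old cell with open room for both fingers, and the red outline lies about 1 px above and left of the real cell top at crop (137,262). That is about 1 to 2 mm in -x, so I shift by 1 mm. I also read the spare cell's pixels without subtracting the tile offset (400 px), which I now fix. Then I descend, grip and pull.

```bash
cat >> h.py <<'E'
SEN[:2]-=[.001,.0]
E
python3 - <<'E'
from h import *
k=lambda x,y:(331+(x-400)/10-.5,199+y/10-.5)
h,w,z=.018,.017,.068
new,r=fit([.53,-.073,-1.5],[("top",[-w,h,z],k(480,58)),("top",[w,h,z],k(653,50)),("top",[w,-h,z],k(680,236)),("top",[-w,-h,z],k(490,255))]); print(new.tolist(),r.tolist())
g=tf(SEN,[0,-.0015,0])[0]
q=quat(SEN[2]).tolist()
f=arm.read_ft_force
arm.line_to([g[0],g[1],.116],.08);print(f())
arm.move_gripper(0,60);print(arm.read_opening(),arm.read_finger_force(),f(),arm.read_tool_pos())
cv2.imwrite("pics/s2.png",snapshot("side"));cv2.imwrite("pics/t2.png",snapshot("top"))
arm.line_to([g[0],g[1],.135],.05);print(f(),arm.read_opening())
arm.line_to([g[0],g[1],.235],.15);print(f(),arm.read_opening(),arm.read_time())
s=snapshot("side");cv2.imwrite("pics/s3.png",s)
cv2.imwrite("pics/c4.png",np.hstack([crop(s,"side",140,240,130,190,3),np.vstack([crop(s,"side",300,210,50,38,8,[(new,rect(.034,.036,.068),(0,255,0))]),np.zeros((266,400,3),'uint8')])]))
E
```

```text
[0.5312472871745437, -0.07340478341413342, -1.4969747248199348] [[-0.1, 0.7], [0.3, -0.0], [-0.8, -0.1], [0.5, -0.5]]
[-0.29334365 -0.51031735 -0.56764798]
0.41085833561234675 60.19587814807892 [-0.7209016  -0.65392998  4.0328481 ] [0.49063749 0.30594172 0.1167368 ]
[-1.29363734 -0.17729873 -1.62736854] 0.4114261820542233
[-0.19916511 -0.01125698 -1.04054995] 0.41403648116426334 7.0333
```

View pics/c4.png

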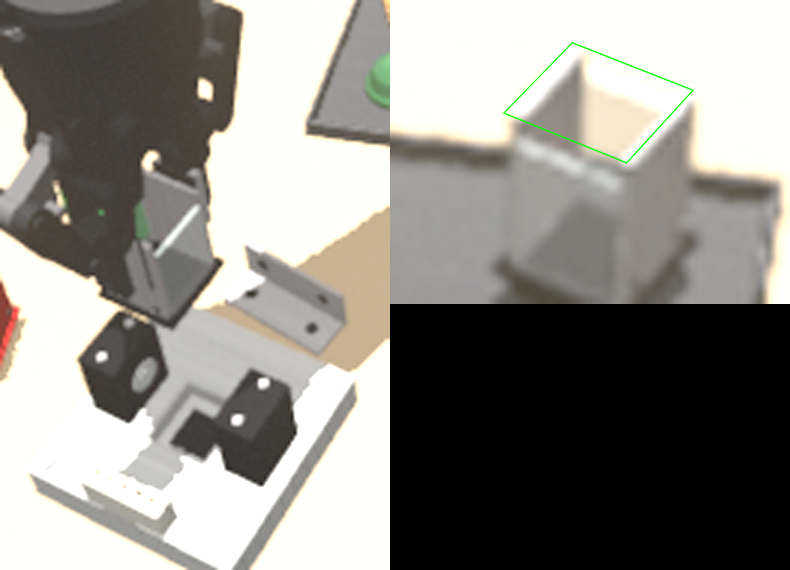

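The old cell hangs square in the fingers with its collar at crop (170,320). The recess is open, with its mouth near (200,425). The spare outline again sits about 1 px up and left of the real cell, so I shift it 1 mm in -x as well. Next is placing the old cell in the bay.

```bash
python3 - <<'E'
from h import *
bay=tf(BOX,[0,-.027,0])[0];P=[bay[0],bay[1],.235]
y=best(P,BOX[2]);arm.movep(P,quat(y).tolist());print(arm.read_time(),arm.read_opening(),y)
f=arm.read_ft_force
arm.line_to([*P[:2],.125],.15);f0=f()
z=.125
while z>.1045 and f()[2]-f0[2]<3:
    z-=.0015;arm.line_to([*P[:2],z],.03)
print(z,f0,f(),arm.read_tool_pos())
arm.move_gripper(.62);print(arm.read_opening(),arm.read_time())
arm.line_to([*P[:2],.24],.2)
t,s=snapshot("top"),snapshot("side");cv2.imwrite("pics/s4.png",s);cv2.imwrite("pics/t4.png",t)
N=[.5302,-.0734,.24];yn=best(N,-1.497);arm.movep(N,quat(yn).tolist());print(arm.read_time(),yn,arm.read_joint_positions())
t,s=snapshot("top"),snapshot("side");cv2.imwrite("pics/s5.png",s);cv2.imwrite("pics/t5.png",t)
cv2.imwrite("pics/c5.png",np.hstack([np.vstack([crop(s,"side",355,120,80,120,5)]),crop(s,"side",265,140,80,120,5)]))
E
```

```text
9.3583 0.41293925385913727 3.777292653589793
0.10699999999999998 [ 0.56398118  0.08536887 -1.05906146] [-0.70359696  1.79727069  4.67220681] [ 0.50556644 -0.33267333  0.10774774]
0.6181417880944858 13.5583
15.4917 -1.497 [ 0.63072145  0.64818614 -0.84810271  1.81988987  0.59292532  0.94928104
 -0.40911424]
```

View pics/c5.png

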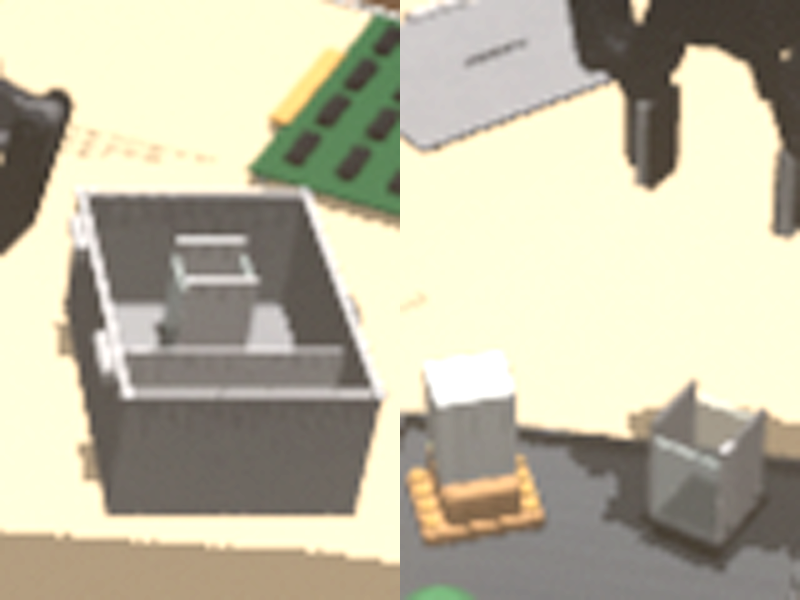

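The old cell stands upright in the empty bay, its top at crop (215,260). The spare stands at (705,465) under the fingers, clear of the relay base. I'll grip it and bring it above the recess.

```bash
python3 - <<'E'
from h import *
f=arm.read_ft_force
N=[.5302,-.0734]
arm.line_to([*N,.1085],.12);print(f())
arm.move_gripper(0,60);print(arm.read_opening(),arm.read_finger_force(),f(),arm.read_tool_pos())
arm.line_to([*N,.235],.2);print(arm.read_opening(),f())
g=tf(SEN,[0,-.0008,0])[0];P=[g[0],g[1],.235]
arm.movep(P,quat(SEN[2]).tolist());print(arm.read_time(),arm.read_joint_positions())
arm.line_to([*P[:2],.145],.15);print(f(),arm.read_tool_pos())
t,s=snapshot("top"),snapshot("side");cv2.imwrite("pics/s6.png",s);cv2.imwrite("pics/t6.png",t)
s2=cv2.imread("pics/s2.png")
cv2.imwrite("pics/c6.png",np.hstack([crop(s2,"side",150,290,100,150,4),crop(s,"side",150,290,100,150,4)]))
E
```

```text
[-0.32230255  0.53184165  0.42232859]
0.4167256156646617 60.362749099731445 [ 0.41009553 -0.02575491  5.16939611] [ 0.53081665 -0.07338122  0.10939526]
0.41322660500206904 [-0.60699637  0.77945198 -1.34336364]
19.3333 [ 0.03859915  0.85957862 -1.17179502  1.70284994  0.854471    1.18557099
  0.36315258]
[-0.27267901  0.87855564 -0.04190539] [0.49063375 0.30697588 0.14579996]
```

View pics/c6.png

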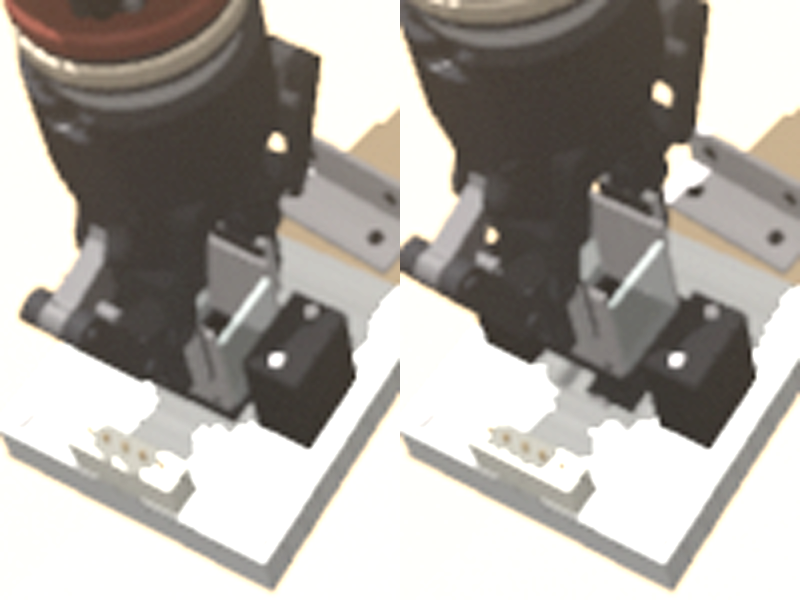

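```bash
python3 - <<'E'
from h import *
a=np.array([.4906,.3059,.1167]);b=np.array([.49063,.30698,.1458])
for off in([-.018,-.018,-.047],[-.017,.018,-.10],[0,0,.05]):
    L=tf([0,0,SEN[2]],off)[0]
    print((proj("side",b+L)-proj("side",a+L))*4, "px4 per mm sensor x:",(proj("side",b+L+tf([0,0,SEN[2]],[.001,0,0])[0])-proj("side",b+L))*4,"y",(proj("side",b+L+tf([0,0,SEN[2]],[0,.001,0])[0])-proj("side",b+L))*4)
# template match of the cell patch and of the gripper patch between s2 and s6
s2=cv2.imread("pics/s2.png");s6=cv2.imread("pics/s6.png")
K=4;S=lambda i:cv2.resize(i[270:450,130:260],None,fx=K,fy=K,interpolation=cv2.INTER_CUBIC)
A,Bm=S(s2),S(s6)
o=np.array([80,80]) # c6 coords + o = coords here
for n,(x,y,w,h) in {"pane":(195,240,80,110),"grip":(20,60,170,110),"link":(20,220,110,110),"collar":(180,370,70,50)}.items():
    x,y=x+o[0],y+o[1];T=A[y:y+h,x:x+w]
    m=cv2.matchTemplate(Bm,T,cv2.TM_CCOEFF_NORMED);_,v,_,l=cv2.minMaxLoc(m);print(n,v,l[0]-x,l[1]-y)
E
```

```text
[[-12.3747305 -43.925658 ]] px4 per mm sensor x: [[-2.29849007 -1.07300319]] y [[-1.65907328  2.11186603]]
[[-13.43170193 -38.44139988]] px4 per mm sensor x: [[-2.23837732 -1.13277071]] y [[-1.67492956  2.24249462]]
[[-17.97973822 -54.62951138]] px4 per mm sensor x: [[-2.51994605 -1.11943757]] y [[-2.01271678  2.18889694]]
pane 0.8161429762840271 -8 -38
grip 0.9807285666465759 -26 -64
link 0.9732075929641724 -23 -51
collar 0.81491619348526 75 26
```

The side view shows the spare squarely above the recess. Matching the pane between the pictures puts the spare about 2 mm further in -x, relative to the sensor, than the old cell sat. I'll shift +1.5 mm in x and go down slowly while watching the forces.

```bash
python3 - <<'E'
from h import *
f=arm.read_ft_force
R=lambda v:np.round(tf([0,0,-SEN[2]],v)[0],1).tolist()
g=tf(SEN,[.0015,-.0008,0])[0]
arm.line_to([*g[:2],.136],.06);f0=np.array(f())
z=.136
while z>.1165:
    z-=.0015;arm.line_to([*g[:2],z],.03);d=np.array(f())-f0
    print(round(z,4),round(arm.read_tool_pos()[2],4),R(d))
    if d[2]>18 or np.hypot(d[0],d[1])>12:break
print(arm.read_time(),arm.read_opening())
t,s=snapshot("top"),snapshot("side");cv2.imwrite("pics/s7.png",s);cv2.imwrite("pics/t7.png",t)
E
```

```text
0.1345 0.1345 [-0.4, -0.7, 0.4]
0.133 0.1329 [0.2, -0.0, -1.3]
0.1315 0.1314 [-1.0, -1.4, 0.2]
0.13 0.1299 [0.4, -0.5, 0.7]
0.1285 0.1284 [-0.1, -0.8, 0.3]
0.127 0.1269 [-0.2, 0.2, 0.2]
0.1255 0.1255 [0.7, -1.5, 0.4]
0.124 0.1239 [0.7, -1.6, 0.9]
0.1225 0.1224 [1.4, -2.7, 1.9]
0.121 0.1206 [1.2, -3.6, 0.9]
0.1195 0.119 [2.7, -3.4, -0.4]
0.118 0.1184 [2.1, -4.9, 5.4]
0.1165 0.1184 [0.0, -6.3, 13.5]
23.7333 0.4106269825811588
```

It bottomed out at TCP z = 0.1184, exactly the predicted home height, after a small snap at 0.119. Now I release, retreat and check.

```bash
python3 - <<'E'
from h import *
p=arm.read_tool_pos()
arm.move_gripper(.58);print(arm.read_opening())
arm.line_to([p[0],p[1],.26],.15)
arm.movep([.45,.05,.32],quat(0).tolist());print(arm.read_time())
t,s=snapshot("top"),snapshot("side");cv2.imwrite("pics/s8.png",s);cv2.imwrite("pics/t8.png",t)
cv2.imwrite("pics/c8.png",np.hstack([crop(s,"side",150,330,100,110,4),crop(t,"top",120,195,90,110,4)]))
E
```

```text
0.5773706014156859
26.275
```

View pics/c8.png

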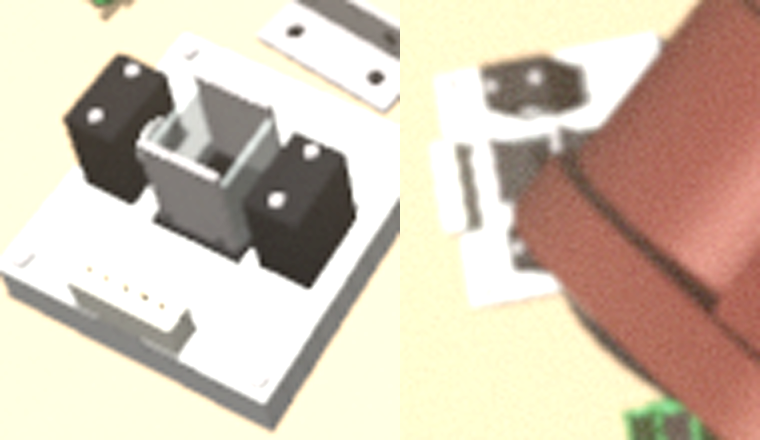

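The spare sits upright between the posts with its collar flat on the block, at crop (200,225). Its glass faces the posts, and the bracket has not moved. I'm handing it in.

```bash
python3 -c "
from station import ticket
print(ticket.finish_job())"
```

```text
the job is handed in; nothing more can be done
None
```

The job is handed in, with no verdict returned: the old cell stands upright in the empty bay, and the spare is pressed home with its collar flush on the block and its glass across the light path, at about 26 s of the 58 s allowed.

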